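Clamp the sample jars on the shaker

ROBOT

A 7-joint arm with a two-finger parallel gripper is mounted at the origin on a cart in front of the work surface, level with it; the furniture and walls round the work are solid. World frame = base frame: x ahead of the robot, y to its left, z up, the work surface at z = 0. Lengths are in m, angles in degrees, forces in N, time in s.
With the tool pointing down it reaches from about 0.4 to 0.85 m from the base axis. Payload 4.5 kg.
Tool frame: the origin (TCP) lies at the very end of the fingers, on their centre line; the grasp point (between the pads) lies 19 mm behind it; z points along the fingers, y is the line along which they close (so a half turn about z gives the same grasp; the last joint's range is limited). The gripper opens to 88 mm and grips with 3 to 60 N. Pads are 18 mm wide; open, the fingers measure 123 mm over their backs; the gripper's body (75 mm by 187 mm) begins 45 mm behind the grasp point.
Start: joints at [-74.496, 39.483, -11.15, 89.685, 9.013, 51.709, -12.324], TCP at [0.147, 0.608, 0.239] pointing down, gripper open.
Joint ranges: [-172.22, 172.22], [-26.19, 119.32], [-84.43, 86.54], [7.71, 146.69], [-57.33, 237.33], [2.42, 119.75], [-152.13, 152.13]. Speed limits (degrees/s): [147.25, 147.25, 180, 180, 180, 180, 180].

INTERFACE

Orientations are given as a 3x3 rotation matrix whose columns are the frame's x, y, z axes.
In Python, from bench import readout, viewer, r gives the robot as it stands.
- The arm moves only by the tool send_rows, never from a script. Its argument "rows" is a list of rows, each a list of 2 entries, a list of its own where there are three numbers: the shift along the tool's x, y, z in cm, then the turn about the tool's z in degrees. A call has 1 to 10 rows; each row is the pose to reach, as a shift and turn from the pose commanded when the call began, along the tool's axes at that moment; what a row does not reach only later rows make up. A row lasts 1/8 s, in which the tool goes at most 62.5 mm and 10.7 degrees, less where a joint would pass 70% of its speed; a pose out of reach is approached as far as the arm can. A call with a gripper value outside its range is refused whole. "grip" is the closure, from 0 (fully open) to 1 (shut), set as the call begins (left out, the last holds). The fingers move at their own pace and stop on an object; the grip force is fixed at half the most. Time passes only in rows, so rows that repeat a pose let the fingers close. It gives the time, the measured TCP pose, the force, the opening and the grip force at its end, in the units of the state.
- readout.sense(): the state, without advancing time (a new reading comes with each control period).
- viewer.grab_frame(name): name is "side" or "top"; returns a dict with "frame" (480x640x3 uint8, red, green, blue), "K" (3x3 intrinsics, pixels), "extrinsics" (4x4, takes a point from camera to world coordinates). Camera axes: x right, y down, z forward; pixel columns grow to the right and rows downward; lengths in m; the calibration is good to about 2 mm. A picture is of the moment at which its call begins. There is no depth.
- r.finish_job(): hands the job in; it is judged then, once.
The state is a dict: "clock": time; "q": joint angles; "dq": joint speeds; "tau": joint torques, N m; "eef_pos": TCP position; "ee_rot": TCP orientation; "contact_force": force on the tool from outside, world axes, zero at the start; "wrist_torque": the same for the moment, N m; "grip_width": opening from 0.0 (shut) to 1.0 (fully open); "finger_force": force on a finger pad.
Only numpy, scipy, OpenCV 4.12 (cv2) and the standard library are available. Lean on these libraries where they do the work, as an engineer would, in place of code of your own. Each camera call takes 0.05 s, during which the arm holds its last target. There are 200 camera calls.

TASK

Clamp the squat amber jars that stand on the mat (three or four, it varies) in one row on the shaker and start it: slacken the set screw on the collar and slide the collar with its clamp plate back; stand all the jars upright on the middle of the rubber strip in a closed row against the fixed stop, in any order, slide the clamp plate up until it just touches the last jar, and tighten the set screw again; then press the start button. The jars are glass: grip them lightly and never press the plate hard on them; leave the timer and the petri dish alone.

Things in the scene. Friction and masses are not known exactly. Their poses are not given: they have to be found in the camera images.
- shaker: low laboratory shaker, 220 x 356 mm, fixed on the mat (place and yaw vary). Origin at the centre of its underside, z up, y along the jar row and the guide rod, x across them, away from the robot. On top: a black rubber strip for the jars (70 x 250 mm, top 38 mm above the mat, centre line = row line at x = -20 mm) and a fixed stop plate (70 mm wide, top 80 mm up) at its +y end.
- rod_mid (a point): middle of the steel guide rod's axis: shaker x = +80 mm, y = +22 mm, 68 mm above the mat. The rod is 14 mm thick and runs along shaker y between end posts 146 mm either side of this point (post tops 90 mm up).
- row_start (a point): start of the row: point on the fixed stop's face, on the row line, at the strip's top (38 mm above the mat). Axes as the shaker's: the row extends from here along -y, x is across it. A first jar that touches the stop has its centre one jar radius along -y.
- plate_face (a point): point on the movable clamp plate's face (towards the stop), on the row line, at the strip's top height. Axes as the shaker's; jars stand on its +y side. The plate is 60 mm wide, 10 mm thick (behind the face), 41 to 77 mm above the mat; a flat arm joins it to the collar on the rod, 100 mm away along +x. Its y in row_start's frame is minus joint collar.
- screw_grip (a point): centre of the set screw's black wing on top of the collar: 46 mm long along its x, 10 mm thick along its y, 26 mm tall; 116 mm above the mat when tight, on the screw's upright axis above the rod, 5 mm behind the plate's face along the row. Turns with the screw; at value 0 its axes are the shaker's. The knurled collar below is 40 mm in diameter, 36 mm long, top 88 mm up.
- collar (a joint): slide of the collar with its clamp plate along the rod, m: clear distance from the fixed stop's face to the plate's face; 0 = on the stop, 0.235 = fully back (shaker -y). Screw slack: it slides with about 2 N, stays where left, and may be moved by the screw's wing. Screw tight: the screw's tip on the rod holds it.
- set_screw (a joint): turn of the set screw, rad: about 0 = tight as found, grows counter-clockwise seen from above (loosening) up to a stop at 1.6; from about 0.75 on the collar is free. Turned back clockwise below 0.25 it is tight again (firm stop at -0.15). Needs up to 0.3 N m, stays where left, does not rise.
- start_button (a joint): travel of the round grey start button on top of the shaker, m: 0 = up, 0.006 = fully down (5 N; springs back).
- start_button_top (a point): centre of the start button's top (30 mm in diameter, pressed straight down), at shaker x = -20, y = -150 mm, beyond the -y end of the strip.
- jar_large: large jar: squat, closed, round sample jar of amber glass with a white ribbed cap, 60 mm in diameter (cap 1 to 2 mm less), 56 mm tall, about 180 g. Taken across its diameter from above; grip it with at most 40 N a finger and press the plate on it with at most 15 N. Origin at the centre of its underside, z up. May be absent (None).
- jar_medium_a: medium jar: squat, closed, round sample jar of amber glass with a white ribbed cap, 52 mm in diameter (cap 1 to 2 mm less), 50 mm tall, about 140 g. Taken across its diameter from above; grip it with at most 40 N a finger and press the plate on it with at most 15 N. Origin at the centre of its underside, z up. May be absent (None).
- jar_medium_b: medium jar, like the other: squat, closed, round sample jar of amber glass with a white ribbed cap, 52 mm in diameter (cap 1 to 2 mm less), 50 mm tall, about 140 g. Taken across its diameter from above; grip it with at most 40 N a finger and press the plate on it with at most 15 N. Origin at the centre of its underside, z up. May be absent (None).
- jar_small_a: small jar: squat, closed, round sample jar of amber glass with a white ribbed cap, 44 mm in diameter (cap 1 to 2 mm less), 44 mm tall, about 100 g. Taken across its diameter from above; grip it with at most 40 N a finger and press the plate on it with at most 15 N. Origin at the centre of its underside, z up. May be absent (None).
- jar_small_b: small jar, like the other: squat, closed, round sample jar of amber glass with a white ribbed cap, 44 mm in diameter (cap 1 to 2 mm less), 44 mm tall, about 100 g. Taken across its diameter from above; grip it with at most 40 N a finger and press the plate on it with at most 15 N. Origin at the centre of its underside, z up. May be absent (None).
- timer: bystander: lab timer lying near the shaker, 66 x 62 x 18 mm, origin under its centre
- petri: bystander: closed petri dish, 62 mm in diameter, 15 mm tall, origin under its centre
There are look-alikes about, which are no part of the job. Leave any pink or yellow look-alike of the jar_large alone.

How it is judged:
By the outcome, as a careful person would: the job done as asked, in the order asked, and still so for the second after the job is handed in, with the robot touching nothing.
Of jar_large, jar_medium_a, jar_medium_b, jar_small_a, jar_small_b only 3 to 4 are there at a start; the rules pass over those that are not, and their reading is None.
At some moment in a run one of jar_large, jar_medium_a, jar_medium_b, jar_small_a, jar_small_b may be knocked a few centimetres aside while the robot is not near it.
It also fails if it takes over 210 s, if anything falls off the work surface, if the arm or the gripper's body presses on something with over 40 N, if the wrist force passes 120 N, or if a joint passes its speed limit or range.

## Working session

There is one attempt and no reset: what is moved stays moved. The work goes in short steps, Python scripts to look and compute and a tool call to move; the robot and the scene stay as the last step left them, time stands still between calls to the robot, and variables do not carry over. Pictures are saved under pics/ and viewed, at most 17 in all, crops included, and the job is handed in when it is done.

Besides the shell and the picture viewer there is one more tool, called after "Emit:" as name(argument=value, ...), one argument or row to a line, values as JSON. send_rows: Moves the arm, as the interface text tells. Its arguments: {"type":"object","properties":{"rows":{"type":"array","items":{"type":"array"}},"grip":{"type":"number"}},"required":["rows"]}

```bash
ls; mkdir -p pics
python3 - <<'E'
from bench import readout, viewer, r
import cv2,numpy as np
np.set_printoptions(precision=4,suppress=True)
s=readout.sense()
for k in s: print(k,s[k])
for n in("top","side"):
    f=viewer.grab_frame(n); cv2.imwrite(f"pics/{n}0.png",f["frame"][:,:,::-1]); print(n,f["K"],f["extrinsics"])
E
```

```text
pics
clock 0.0
q [-74.4966  39.5353 -11.1452  89.7425   9.0145  51.7102 -12.3225]
dq [-0.0281 -0.0499  0.0261  0.078  -0.0036 -0.0577 -0.0265]
tau [ -0.0009 -52.756   -1.2671 -15.3426  -0.0526   0.0064   0.0002]
eef_pos [0.1465 0.6069 0.2379]
ee_rot [[-0.9721  0.2344 -0.0003]
 [ 0.2344  0.9721 -0.0018]
 [-0.0002 -0.0018 -1.    ]]
contact_force [ 0.403  -0.1773 -0.9887]
wrist_torque [ 0.0125 -0.0558  0.0286]
finger_force 0.0
grip_width 1.000216414429016
top [[557.0365   0.     320.4288]
 [  0.     557.0365 234.5631]
 [  0.       0.       1.    ]] [[-0.0301 -0.9933  0.1115  0.347 ]
 [-0.9994  0.0315  0.0111 -0.047 ]
 [-0.0146 -0.1111 -0.9937  1.3595]
 [ 0.      0.      0.      1.    ]]
side [[617.2184   0.     325.2671]
 [  0.     617.2184 240.5627]
 [  0.       0.       1.    ]] [[ 0.9544 -0.1694  0.246   0.1636]
 [-0.2987 -0.5383  0.788  -1.0589]
 [-0.0011 -0.8255 -0.5644  0.834 ]
 [ 0.      0.      0.      1.    ]]
```

View pics/top0.png

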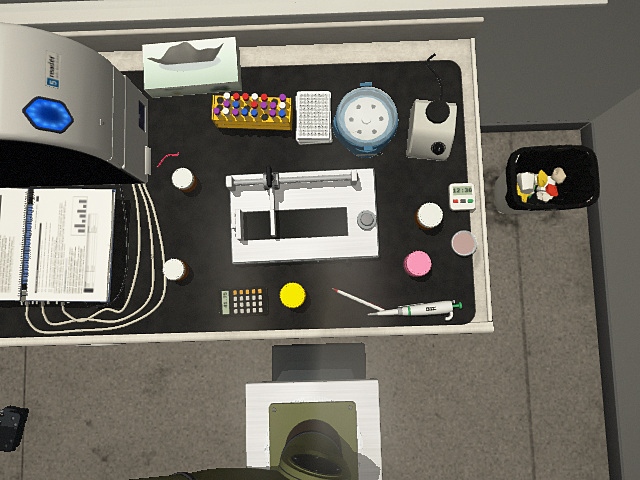

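View pics/side0.png

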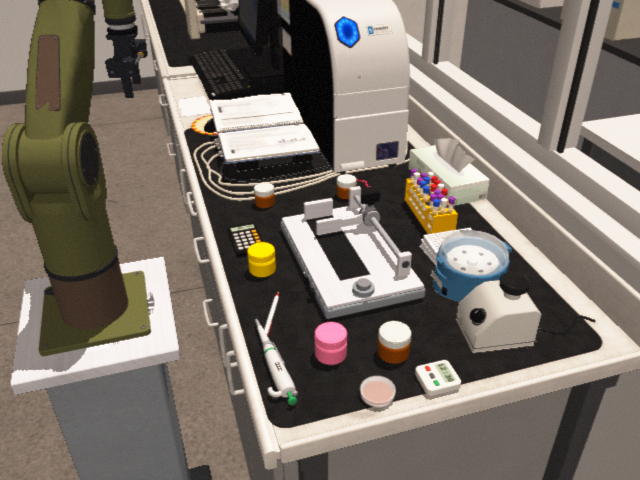

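The three white-capped amber jars are at top px (183,178), (175,269), (429,215); the yellow (293,295) and pink (417,264) ones are decoys. The shaker is centred near (305,215), with the stop on the left (+y), the clamp collar at (268,180) and the button at (366,219). I'll enlarge the shaker and measure.

```bash
cat > h.py <<'E'
import cv2,numpy as np
from bench import readout, viewer, r
np.set_printoptions(precision=4,suppress=True)
def ray(f,uv,z):
    K,E=f["K"],f["extrinsics"]; d=E[:3,:3]@np.linalg.solve(K,[uv[0],uv[1],1.]); c=E[:3,3]
    return c+d*(z-c[2])/d[2]
def proj(f,p):
    K,E=f["K"],f["extrinsics"]; q=K@(E[:3,:3].T@(np.asarray(p)-E[:3,3])); return q[:2]/q[2]
def grab(n,save=None):
    f=viewer.grab_frame(n)
    if save: cv2.imwrite(f"pics/{save}.png",f["frame"][:,:,::-1])
    return f
def blobs(mask,lo,hi):
    n,l,s,c=cv2.connectedComponentsWithStats(mask.astype(np.uint8))
    return [(c[i],s[i]) for i in range(1,n) if lo<s[i][4]<hi]
def caps(f):  # white caps next to amber
    hsv=cv2.cvtColor(f["frame"],cv2.COLOR_RGB2HSV); return hsv
def tomove(p,z=None):
    "tool shift in cm from current measured pose to world p"
    s=readout.sense(); return 100*np.array(s["ee_rot"]).T@(np.asarray(p)-s["eef_pos"])
E
python3 - <<'E'
from h import *
f=grab("top"); im=f["frame"]; hsv=cv2.cvtColor(im,cv2.COLOR_RGB2HSV)
white=(hsv[...,1]<50)&(hsv[...,2]>150)
for c,s in blobs(white,200,20000):
    print("white",c,s,ray(f,c,0.05))
amb=(hsv[...,0]<18)&(hsv[...,1]>130)&(hsv[...,2]>40)
for c,s in blobs(amb,8,3000): print("amber",c,s)
g=im[160:270,215:390]; cv2.imwrite("pics/crop1.png",cv2.resize(g,None,fx=4.5,fy=4.5,interpolation=cv2.INTER_CUBIC)[:,:,::-1])
E
```

```text
white [164.6633  34.515 ] [    0     0   608   140 15995] [1.0042 0.3381 0.05  ]
white [179.4769  63.9708] [  98   37  140   53 3976] [0.9268 0.3015 0.05  ]
white [360.7378 188.2253] [    0    38   494   309 13208] [ 0.6021 -0.1318  0.05  ]
white [365.8804 115.0309] [ 337   87   60   56 2299] [ 0.7815 -0.151   0.05  ]
white [312.9908 115.3458] [ 296   91   36   52 1625] [ 0.7852 -0.023   0.05  ]
white [432.7051 125.7627] [ 411   99   46   54 1336] [ 0.7492 -0.3108  0.05  ]
white [181.7822 177.5982] [172 168  21  20 326] [0.6421 0.2964 0.05  ]
white [310.3138 218.314 ] [ 230  168  148   95 7764] [ 0.5335 -0.0095  0.05  ]
white [527.6034 179.9655] [517 172  21  18 232] [ 0.6089 -0.5288  0.05  ]
white [245.4022 178.919 ] [226 174  40  13 358] [0.6338 0.1434 0.05  ]
white [119.9499 275.7786] [ 42 184 112 141 899] [0.4112 0.4433 0.05  ]
white [136.7462 282.8774] [ 25 184 159 150 922] [0.3933 0.4034 0.05  ]
white [ 11.3039 240.67  ] [   0  188   28  112 2570] [0.5027 0.7042 0.05  ]
white [ 69.9548 244.796 ] [  26  188   87  116 8742] [0.4884 0.5634 0.05  ]
white [429.9502 214.355 ] [418 203  25  24 462] [ 0.5339 -0.293   0.05  ]
white [377.2    306.2697] [338 290  70  25 330] [ 0.3218 -0.1594  0.05  ]
white [432.875  308.3925] [410 301  43  19 456] [ 0.3131 -0.2884  0.05  ]
white [311.9543 412.7477] [ 245  380  137  100 5577] [ 0.0852 -0.0006  0.05  ]
amber [236.0833  96.0556] [233  93   7   8  36]
amber [245.1714  95.8571] [242  93   7   8  35]
amber [263.9722  96.8889] [261  94   7   8  36]
amber [291.1111 102.8889] [291  99   2   8   9]
amber [254.0513 104.3077] [251 101   7   8  39]
amber [191.0488 185.4146] [180 174  17  18  82]
amber [551.6475 189.8033] [545 184  14  13 122]
amber [455. 201.] [453 200   5   3  15]
amber [419.6712 222.0959] [415 209  17  21  73]
amber [184.4189 271.    ] [176 260  13  21  74]
```

View pics/crop1.png

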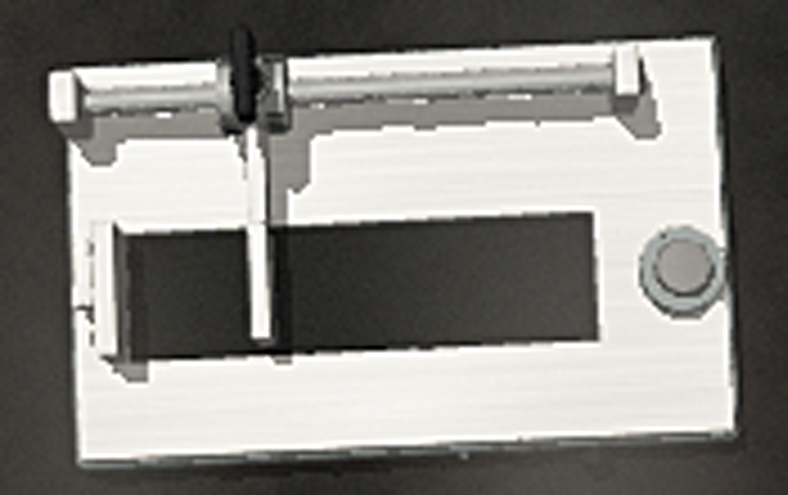

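The crop shows the clamp plate about 60 mm from the stop. The strip's -y end is at crop (597,275), the button at (685,265) and the body's corners at (714,38), (736,432) and (80,460).

Run:
```python
from h import *
f=grab("top"); im=f["frame"]
P=lambda u,v,z: ray(f,(215+(u+.5)/4.5-.5,160+(v+.5)/4.5-.5),z)
A=P(714,38,.036);B=P(736,432,.036);C=P(80,458,.036)
print("corners",A,B,C,np.linalg.norm(A-B),np.linalg.norm(B-C))
e1,e2=P(594,212,.038),P(600,339,.038); print("strip end",e1,e2,np.linalg.norm(e1-e2),(e1+e2)/2)
bt=P(684,264,.046);print("btn",bt)
# long strip edges
g1=P(290,225,.038);g2=P(290,355,.038);print("strip edge",g1,g2)
y1=e1-g1; y2=e2-g2;print("yaw strip",[np.degrees(np.arctan2(v[0],-v[1])) for v in(y1,y2,B-C)], "AB",np.degrees(np.arctan2(*(A-B)[[1,0]])))
print("stop face top edge",P(115,225,.08),P(123,350,.08))
print("stop face foot",P(128,357,.038))
print("plate top: face L/R at end",P(253,338,.077),P(271,338,.077), "wing ends",P(243,35,.127),P(241,118,.127))
print("posts",P(62,82,.09),P(627,62,.09))
for n,c,h in(("j1",(181.78,177.6),.05),("j2",(175,269),.05),("j3",(429.95,214.36),.055)): print(n,ray(f,c,h))
hsv=cv2.cvtColor(im,cv2.COLOR_RGB2HSV); w=(hsv[...,1]<60)&(hsv[...,2]>150); w[:, :160]=0; w[:,195:]=0; w[:255]=0; w[290:]=0
for c,s in blobs(w,30,3000): print(c,s)
```

```text
corners [ 0.6533 -0.1648  0.036 ] [ 0.4408 -0.1678  0.036 ] [0.4379 0.1796 0.036 ] 0.21251439639875785 0.34741063813515444
strip end [ 0.5605 -0.097   0.038 ] [ 0.4923 -0.0977  0.038 ] 0.0681872398554761 [ 0.5264 -0.0974  0.038 ]
btn [ 0.5299 -0.1432  0.046 ]
strip edge [0.5587 0.0654 0.038 ] [0.489  0.0669 0.038 ]
yaw strip [np.float64(0.618823672232541), np.float64(1.1569802053364433), np.float64(0.4907020958416445)] AB 0.8034073447710772
stop face top edge [0.5549 0.1524 0.08  ] [0.4898 0.1492 0.08  ]
stop face foot [0.4906 0.153  0.038 ]
plate top: face L/R at end [0.4942 0.0824 0.077 ] [0.4939 0.0731 0.077 ] wing ends [0.6417 0.0793 0.127 ] [0.5994 0.0812 0.127 ]
posts [0.6289 0.1772 0.09  ] [ 0.6297 -0.1148  0.09  ]
j1 [0.6421 0.2965 0.05  ]
j2 [0.4231 0.313  0.05  ]
j3 [ 0.5331 -0.2921  0.055 ]
[171.7619 269.2807] [162 255  22  35 399]
```

Emit:
send_rows(
  rows=[
    [[-2,-1.4,0],0],
    [[-6,-4,0],0],
    [[-10,-7,0],-2],
    [[-15,-10,0],-4],
    [[-20,-13.5,0],-6],
    [[-25,-17,0],-8],
    [[-30,-20.5,0],-10],
    [[-34,-23.5,0],-12],
    [[-37,-25.3,0],-14],
    [[-38,-26,0],-14],
  ],
  grip=0.3,
)

```text
clock: 1.45
eef_pos: [0.4565, 0.2636, 0.2385]
ee_rot: [[-1.0, -0.003, 0.0], [-0.003, 1.0, -0.001], [-0.0, -0.001, -1.0]]
contact_force: [-0.5, -0.3, -0.2]
grip_width: 0.701
finger_force: 0.0
```

Run:
```python
from h import *
s=readout.sense(); print(s["q"],s["eef_pos"],s["ee_rot"],tomove([.622,.0795,.2379]))
```

```text
[-23.4682  32.7772 -18.4787 106.3311  14.5722  43.2062  40.2821] [0.4565 0.2636 0.2385] [[-1.     -0.0031  0.0002]
 [-0.0031  1.     -0.0007]
 [-0.0002 -0.0007 -1.    ]] [-16.4965 -18.4611   0.0772]
```

Emit:
send_rows(
  rows=[
    [[-1,-1,0],10],
    [[-3,-3.5,0],20],
    [[-5,-6,0],30],
    [[-8,-9,0],40],
    [[-11,-12,0],50],
    [[-13,-14.5,0],60],
    [[-15,-17,0],70],
    [[-16,-18,0],80],
    [[-16.5,-18.4,0],90],
    [[-16.5,-18.4,0],100],
  ],
)

```text
clock: 2.7
eef_pos: [0.6212, 0.0847, 0.2384]
ee_rot: [[0.171, 0.985, -0.0], [0.985, -0.171, 0.001], [0.001, -0.001, -1.0]]
contact_force: [-0.1, 0.2, 0.4]
grip_width: 0.698
finger_force: 0.0
```

Emit:
send_rows(
  rows=[
    [[0,0,0],10],
    [[0,0,0],20],
    [[0,0,0],30],
    [[0,0,0],40],
    [[0,0,0],50],
    [[0,0,0],60],
    [[0,0,0],70],
    [[0,0,0],79.5],
    [[0,0,0],79.5],
  ],
)

```text
clock: 3.82
eef_pos: [0.6208, 0.0852, 0.2382]
ee_rot: [[1.0, 0.02, -0.001], [0.02, -1.0, 0.001], [-0.001, -0.001, -1.0]]
contact_force: [-0.2, 0.4, 0.4]
grip_width: 0.697
finger_force: 0.0
```

Run:
```python
from h import *
s=readout.sense(); print(s["q"],s["eef_pos"],s["ee_rot"],tomove([.622,.0795,.1]))
f=grab("top"); g=grab("side")
a=f["frame"][140:290,210:410]; b=g["frame"][170:310,270:430]
a=cv2.resize(a,(800,600),interpolation=cv2.INTER_CUBIC)[:300,:400]; b=cv2.resize(b,None,fx=3,fy=3,interpolation=cv2.INTER_CUBIC)[:300,:400]
cv2.imwrite("pics/c2.png",np.hstack([a,b])[:,:,::-1])
```

```text
[-29.3588  43.4817  33.2252  90.7222 -27.7282  54.2788 -75.7044] [0.6208 0.0852 0.2382] [[ 0.9998  0.0201 -0.001 ]
 [ 0.0201 -0.9998  0.0007]
 [-0.001  -0.0007 -1.    ]] [ 0.1177  0.5825 13.8163]
```

View pics/c2.png

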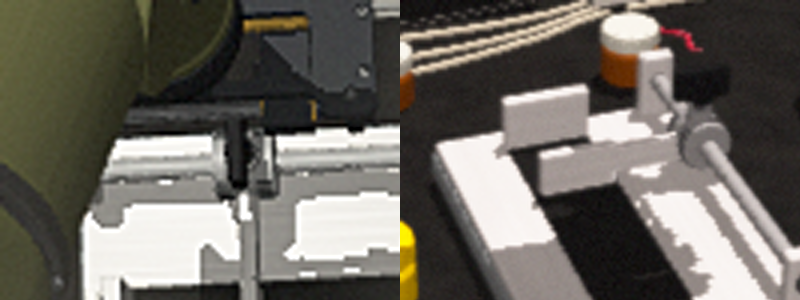

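The top view has the gripper beside the wing. The side view shows the wing's centre near px (369,197), so I'll check that against my estimate.

Run:
```python
from h import *
g=grab("side"); print(proj(g,[.622,.0795,.116]),ray(g,(369,197.3),.116))
```

```text
[368.1187 197.8941] [0.6249 0.0814 0.116 ]
```

Emit:
send_rows(
  rows=[
    [[0,0.2,1],0],
    [[0.1,0.4,4],0],
    [[0.2,0.5,7],0],
    [[0.2,0.5,9.5],0],
    [[0.2,0.5,11.5],0],
    [[0.2,0.5,13],0],
    [[0.2,0.5,13.7],0],
    [[0.2,0.5,13.7],0],
  ],
)

```text
clock: 4.97
eef_pos: [0.6234, 0.0779, 0.1015]
ee_rot: [[1.0, 0.016, -0.0], [0.016, -1.0, 0.0], [-0.0, -0.0, -1.0]]
contact_force: [0.5, -0.4, 0.2]
grip_width: 0.696
finger_force: 0.0
```

Emit:
send_rows(
  rows=[
    [[0,0,0],0],
    [[0,0,0],0],
    [[0,0,0],0],
    [[0,0,0],0],
    [[0,0,0],0],
    [[0,0,0],0],
    [[0,0,0],0],
    [[0,0,0],0],
  ],
  grip=1,
)

```text
clock: 5.98
eef_pos: [0.6235, 0.0786, 0.1018]
ee_rot: [[1.0, 0.017, 0.0], [0.017, -1.0, 0.001], [0.0, -0.001, -1.0]]
contact_force: [-0.5, 2.4, 1.9]
grip_width: 0.11
finger_force: 30.0
```

Emit:
send_rows(
  rows=[
    [[0,0,0],-8],
    [[0,0,0],-17],
    [[0,0,0],-26],
    [[0,0,0],-35],
    [[0,0,0],-44],
    [[0,0,0],-53],
    [[0,0,0],-62],
    [[0,0,0],-70],
    [[0,0,0],-78],
    [[0,0,0],-84],
  ],
)

```text
clock: 7.22
eef_pos: [0.6255, 0.0764, 0.1018]
ee_rot: [[0.086, 0.996, 0.004], [0.996, -0.086, -0.001], [-0.001, 0.004, -1.0]]
contact_force: [4.2, -0.8, -2.9]
grip_width: 0.108
finger_force: 30.0
```

Emit:
send_rows(
  rows=[
    [[0,0,0],0],
    [[0,0,0],0],
  ],
)

```text
clock: 7.48
eef_pos: [0.6255, 0.0764, 0.1018]
ee_rot: [[0.091, 0.996, 0.004], [0.996, -0.091, -0.002], [-0.001, 0.004, -1.0]]
contact_force: [5.9, -1.9, -3.5]
grip_width: 0.108
finger_force: 30.0
```

Run:
```python
from h import *
s=readout.sense(); print(s["q"],s["ee_rot"],s["contact_force"],s["wrist_torque"],tomove([.6255,-.084,.1018]))
```

```text
[-13.5609  49.931    4.2768  95.5139  -5.5353  34.5497 -11.4968] [[ 0.0914  0.9958  0.004 ]
 [ 0.9958 -0.0914 -0.0016]
 [-0.0013  0.0042 -1.    ]] [ 5.8647 -1.9357 -3.5397] [-0.3826 -1.0175  0.0363] [-15.9715   1.4705   0.0271]
```

Emit:
send_rows(
  rows=[
    [[-0.5,0.3,0],0],
    [[-1.5,0.4,0],0],
    [[-3,0.55,0],0],
    [[-4.5,0.7,0],0],
    [[-6,0.85,0],0],
    [[-7.5,1.0,0],0],
    [[-9,1.15,0],0],
    [[-10,1.25,0],0],
    [[-10.5,1.3,0],0],
    [[-10.5,1.3,0],0],
  ],
)

```text
clock: 8.72
eef_pos: [0.6272, -0.0294, 0.1017]
ee_rot: [[0.089, 0.996, 0.0], [0.996, -0.089, -0.002], [-0.002, 0.0, -1.0]]
contact_force: [0.6, -0.9, 0.5]
grip_width: 0.108
finger_force: 30.0
```

Emit:
send_rows(
  rows=[
    [[-0.5,0.05,0],0],
    [[-1.5,0.15,0],0],
    [[-2.5,0.3,0],0],
    [[-3.5,0.4,0],0],
    [[-4.5,0.5,0],0],
    [[-5,0.55,0],0],
    [[-5,0.55,0],0],
  ],
)

```text
clock: 9.6
eef_pos: [0.6281, -0.0801, 0.1017]
ee_rot: [[0.09, 0.996, 0.0], [0.996, -0.09, -0.002], [-0.002, 0.0, -1.0]]
contact_force: [-0.3, -1.7, 3.4]
grip_width: 0.11
finger_force: 30.0
```

Emit:
send_rows(
  rows=[
    [[0,0,0],0],
    [[0,0,0],0],
    [[0,0,0],0],
    [[0,0,-1],0],
    [[0,0,-4],0],
    [[0,0,-8],0],
    [[0,0,-11],0],
    [[0,0,-12],0],
    [[0,0,-12],0],
  ],
  grip=0.2,
)

```text
clock: 10.72
eef_pos: [0.6283, -0.078, 0.222]
ee_rot: [[0.088, 0.996, 0.001], [0.996, -0.088, 0.0], [0.0, 0.001, -1.0]]
contact_force: [0.4, -0.4, -0.9]
grip_width: 0.797
finger_force: 0.0
```

Run:
```python
from h import *
s=readout.sense(); print(s["q"])
f=grab("top","top3"); g=grab("side","side3")
a=f["frame"][140:300,140:480]; b=g["frame"][160:390,210:450]
a=cv2.resize(a,(800,376),interpolation=cv2.INTER_CUBIC)
cv2.imwrite("pics/c3.png",a[:,:,::-1])
hsv=cv2.cvtColor(g["frame"],cv2.COLOR_RGB2HSV)
amb=(hsv[...,0]<16)&(hsv[...,1]>130)&(hsv[...,2]>60)
for c,st in blobs(amb,60,3000): print("amber side",c,st)
```

```text
[ 1.2805 41.0289  2.9803 89.7204 -2.5919 49.2771  0.1581]
amber side [434.    183.051] [430 176  11  16  98]
amber side [342.542 192.313] [337 185  12  14 131]
amber side [264.6774 200.9677] [254 194  21  14 217]
amber side [393.158  353.2424] [378 340  33  24 462]
```

View pics/c3.png

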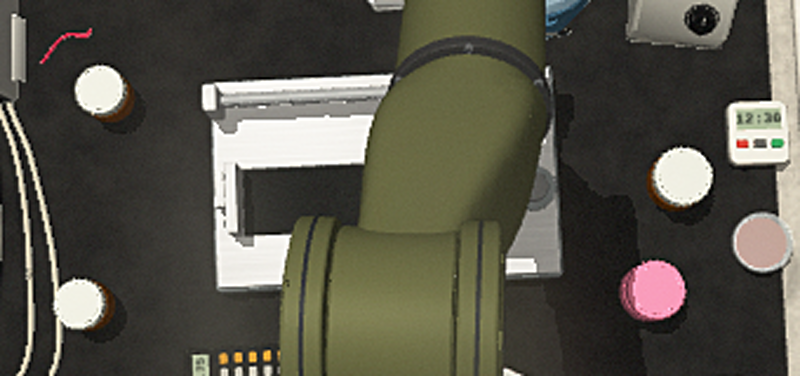

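Both left caps measure about 52 mm, so they are medium jars, and the right one at crop (681,177) is the large jar. Collar is back, fingers are clear. Moving to the first jar while I refine the cap centres.

Emit:
send_rows(
  rows=[
    [[2,0,0],0],
    [[6,-0.3,0],-1],
    [[11,-0.6,0],-2],
    [[16,-0.9,0],-3],
    [[21,-1.1,0],-4],
    [[26,-1.4,0],-5],
    [[31,-1.7,0],-6],
    [[35,-1.9,0],-6],
    [[37.4,-2,0],-6],
    [[37.4,-2,0],-6],
  ],
)

```text
clock: 12.08
eef_pos: [0.6392, 0.3007, 0.2202]
ee_rot: [[-0.022, 1.0, -0.003], [1.0, 0.022, 0.002], [0.002, -0.003, -1.0]]
contact_force: [-0.3, -0.0, -0.9]
grip_width: 0.801
finger_force: 0.0
```

```bash
cat >> h.py <<'E'
def capfit(f,guess,h,w=32):
    "fit circle to cap seen by top camera near guess xy; h cap height"
    u,v=proj(f,[*guess,h]).round().astype(int); x0,y0=u-w,v-w
    a=f["frame"][y0:v+w,x0:u+w].astype(int); m=((a.max(2)-a.min(2)<45)&(a.max(2)>105)).astype(np.uint8)
    m=cv2.morphologyEx(m,cv2.MORPH_OPEN,np.ones((5,5)))
    n,l,s,c=cv2.connectedComponentsWithStats(m)
    i=min((i for i in range(1,n) if s[i][4]>150),key=lambda i:np.hypot(*(c[i]-w)))
    (cx,cy),(d1,d2),_=cv2.fitEllipse(max(cv2.findContours((l==i).astype(np.uint8),0,1)[0],key=len))
    p=ray(f,(x0+cx,y0+cy),h); return p,(d1+1)/430,(d2+1)/430
E
python3 - <<'E'
from h import *
f=grab("top"); g=grab("side")
for n,q,h in (("j2",(.423,.313),.05),("j3",(.533,-.292),.056),("j1",(.642,.2965),.05)):
    try:
        p=capfit(f,q,h); print(n,p)
    except Exception as e: print(n,e)
s=readout.sense(); print(s["eef_pos"],s["ee_rot"])
E
```

```text
j2 (array([0.4257, 0.3163, 0.05  ]), 0.043923369119333665, 0.05237838390261628)
j3 (array([ 0.5329, -0.2919,  0.056 ]), 0.05653252268946448, 0.05920763237531795)
j1 (array([0.642 , 0.2967, 0.05  ]), 0.04709602622098701, 0.04959787767986919)
[0.6407 0.2957 0.2209] [[-0.0164  0.9999 -0.0013]
 [ 0.9999  0.0164 -0.0015]
 [-0.0015 -0.0013 -1.    ]]
```

Emit:
send_rows(
  rows=[
    [[0.1,0.1,1.5],0],
    [[0.1,0.1,5],0],
    [[0.1,0.1,9],0],
    [[0.1,0.1,13],0],
    [[0.1,0.1,16],0],
    [[0.1,0.1,18.5],0],
    [[0.1,0.1,20.3],0],
    [[0.1,0.1,21.1],0],
    [[0.1,0.1,21.1],0],
  ],
)

```text
clock: 13.3
eef_pos: [0.6423, 0.297, 0.0105]
ee_rot: [[-0.016, 1.0, -0.0], [1.0, 0.016, -0.0], [-0.0, -0.0, -1.0]]
contact_force: [0.4, 0.2, 0.8]
grip_width: 0.8
finger_force: 0.0
```

Emit:
send_rows(
  rows=[
    [[0,0,0],0],
    [[0,0,0],0],
    [[0,0,0],0],
    [[0,0,0],0],
    [[0,0,0],0],
    [[0,0,0],0],
    [[0,0,0],0],
  ],
  grip=0.5,
)

```text
clock: 14.18
eef_pos: [0.6431, 0.2977, 0.0118]
ee_rot: [[-0.016, 1.0, 0.002], [1.0, 0.016, 0.001], [0.001, 0.002, -1.0]]
contact_force: [-0.1, -0.1, 5.3]
grip_width: 0.581
finger_force: 30.0
```

Emit:
send_rows(
  rows=[
    [[0,0,-1],0],
    [[0,0,-4],0],
    [[0,0,-9],0],
    [[0,0,-13],0],
    [[-1.5,-1,-15],0],
    [[-5,-3.5,-15],0],
    [[-9,-6.5,-15],0],
    [[-13,-9.5,-15],0],
    [[-16.5,-11.5,-15],0],
    [[-17.8,-12.1,-15],0],
  ],
)

```text
clock: 15.42
eef_pos: [0.5226, 0.1146, 0.1609]
ee_rot: [[-0.013, 1.0, -0.002], [1.0, 0.013, -0.002], [-0.002, -0.002, -1.0]]
contact_force: [0.6, 0.4, -1.6]
grip_width: 0.582
finger_force: 30.0
```

Emit:
send_rows(
  rows=[
    [[0,0,1],0],
    [[0,0,3],0],
    [[0,0,5.5],0],
    [[0,0,8],0],
    [[0,0,9.5],0],
    [[0,0,10],0],
    [[0,0,10],0],
  ],
)

```text
clock: 16.3
eef_pos: [0.5246, 0.1179, 0.0607]
ee_rot: [[-0.017, 1.0, 0.0], [1.0, 0.017, 0.0], [0.0, 0.0, -1.0]]
contact_force: [0.9, 0.5, -1.3]
grip_width: 0.584
finger_force: 30.0
```

Run:
```python
from h import *
s=readout.sense(); print(s["q"],s["grip_width"],s["contact_force"],tomove([.5245,.118,.0505]))
f=grab("top"); g=grab("side")
b=g["frame"][150:330,240:440]
cv2.imwrite("pics/c4.png",cv2.resize(b,None,fx=3,fy=3,interpolation=cv2.INTER_CUBIC)[:,:,::-1])
for n,q,h in (("j2",(.423,.313),.05),("j3",(.533,-.292),.056)):
    try: print(n,capfit(f,q,h))
    except Exception as e: print(n,e)
```

```text
[-18.0813  49.3573   0.8647 112.4084  -2.1467  18.223  -14.5206] 0.5837870184856243 [ 0.9067  0.489  -1.2571] [ 0.0142 -0.007   1.0156]
j2 (array([0.4742, 0.2749, 0.05  ]), 0.02823878665303075, 0.06263565240904342)
j3 (array([ 0.5329, -0.2919,  0.056 ]), 0.05653252268946448, 0.05920763237531795)
```

View pics/c4.png

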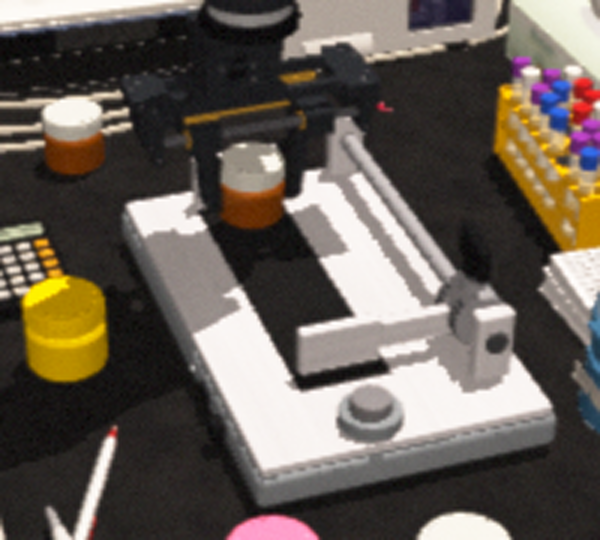

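The jar is held upright just above the strip beside the stop, and the plate is fully back. Lowering.

Emit:
send_rows(
  rows=[
    [[0,0,0.4],0],
    [[0,0,0.8],0],
    [[0,0,0.9],0],
    [[0,0,0.9],0],
  ],
)

```text
clock: 16.9
eef_pos: [0.5242, 0.1173, 0.0516]
ee_rot: [[-0.016, 1.0, -0.0], [1.0, 0.016, 0.0], [0.0, -0.0, -1.0]]
contact_force: [1.0, -0.3, -1.1]
grip_width: 0.582
finger_force: 30.0
```

Emit:
send_rows(
  rows=[
    [[0.2,0,0.1],0],
    [[0.4,0,0.1],0],
    [[0.5,0,0.1],0],
    [[0.6,0,0.1],0],
    [[0.6,0,0.1],0],
  ],
)

```text
clock: 17.52
eef_pos: [0.5242, 0.1235, 0.0507]
ee_rot: [[-0.016, 1.0, 0.0], [1.0, 0.016, 0.0], [0.0, 0.0, -1.0]]
contact_force: [1.1, -0.1, -1.6]
grip_width: 0.582
finger_force: 30.0
```

Emit:
send_rows(
  rows=[
    [[0,0,0.1],0],
    [[0.1,0,0.15],0],
    [[0.2,0,0.15],0],
    [[0.3,0,0.15],0],
    [[0.3,0,0.15],0],
  ],
)

```text
clock: 18.15
eef_pos: [0.5244, 0.1254, 0.0497]
ee_rot: [[-0.015, 1.0, 0.001], [1.0, 0.015, -0.001], [-0.001, 0.001, -1.0]]
contact_force: [-0.1, -2.1, 5.2]
grip_width: 0.584
finger_force: 30.0
```

Emit:
send_rows(
  rows=[
    [[0.1,0,-0.1],0],
    [[0.2,0,-0.1],0],
    [[0.2,0,-0.1],0],
  ],
)

```text
clock: 18.52
eef_pos: [0.5241, 0.1279, 0.0501]
ee_rot: [[-0.016, 1.0, -0.0], [1.0, 0.016, -0.001], [-0.001, -0.0, -1.0]]
contact_force: [0.2, -3.0, -0.4]
grip_width: 0.585
finger_force: 30.0
```

Emit:
send_rows(
  rows=[
    [[0.1,0,0],0],
    [[0.15,0,0],0],
    [[0.15,0,0],0],
  ],
)

```text
clock: 18.9
eef_pos: [0.524, 0.1279, 0.0501]
ee_rot: [[-0.015, 1.0, -0.0], [1.0, 0.015, -0.002], [-0.002, -0.0, -1.0]]
contact_force: [1.0, -5.7, 0.4]
grip_width: 0.583
finger_force: 30.0
```

Emit:
send_rows(
  rows=[
    [[-0.15,0,0],0],
    [[-0.15,0,0],0],
    [[-0.15,0,0],0],
    [[-0.15,0,0],0],
    [[-0.15,0,0],0],
    [[-0.15,0,-1],0],
    [[-0.15,0,-4],0],
    [[-0.15,0,-8],0],
    [[-0.15,0,-12],0],
    [[-0.15,0,-14],0],
  ],
  grip=0.2,
)

```text
clock: 20.15
eef_pos: [0.5249, 0.1285, 0.1931]
ee_rot: [[-0.016, 1.0, 0.004], [1.0, 0.016, 0.001], [0.001, 0.004, -1.0]]
contact_force: [0.8, -0.7, -0.4]
grip_width: 0.797
finger_force: 0.0
```

Run:
```python
from h import *
s=readout.sense(); print(s["eef_pos"],tomove([.4255,.315,.19]))
g=grab("side")
hsv=cv2.cvtColor(g["frame"],cv2.COLOR_RGB2HSV)
amb=(hsv[...,0]<16)&(hsv[...,1]>130)&(hsv[...,2]>60)
for c,st in blobs(amb,60,3000): print("amber side",c,st, ray(g,c,.018))
```

```text
[0.5249 0.1285 0.1931] [18.8082 -9.6397  0.2952]
amber side [434.0909 182.8586] [430 176  11  16  99] [0.8836 0.2565 0.018 ]
amber side [264.5917 200.9771] [254 194  21  14 218] [0.4238 0.3006 0.018 ]
amber side [321.8293 220.5447] [311 213  22  15 246] [0.5372 0.1662 0.018 ]
amber side [393.1595 353.2651] [378 340  33  24 464] [ 0.5287 -0.3095  0.018 ]
```

Emit:
send_rows(
  rows=[
    [[1.5,-0.8,0],0],
    [[5,-2.5,0],0],
    [[9,-4.5,0],0],
    [[13,-6.6,0],0],
    [[16.5,-8.4,0],0],
    [[18.9,-9.5,0],0],
    [[18.9,-9.5,2],0],
    [[18.9,-9.5,5],0],
    [[18.9,-9.5,8],0],
    [[18.9,-9.5,10],0],
  ],
)

```text
clock: 21.45
eef_pos: [0.4234, 0.3159, 0.0877]
ee_rot: [[-0.018, 1.0, -0.004], [1.0, 0.018, -0.002], [-0.002, -0.004, -1.0]]
contact_force: [0.5, 0.3, 0.1]
grip_width: 0.799
finger_force: 0.0
```

Run:
```python
from h import *
s=readout.sense(); print(s["eef_pos"],tomove([.4265,.316,.0115]))
f=grab("top");g=grab("side")
a=f["frame"][160:300,130:280]; b=g["frame"][140:280,220:370]
cv2.imwrite("pics/c5.png",cv2.resize(np.hstack([a,b]),None,fx=2.6,fy=2.6,interpolation=cv2.INTER_CUBIC)[:,:,::-1])
```

```text
[0.4234 0.3159 0.0877] [0.0232 0.3413 7.616 ]
```

View pics/c5.png

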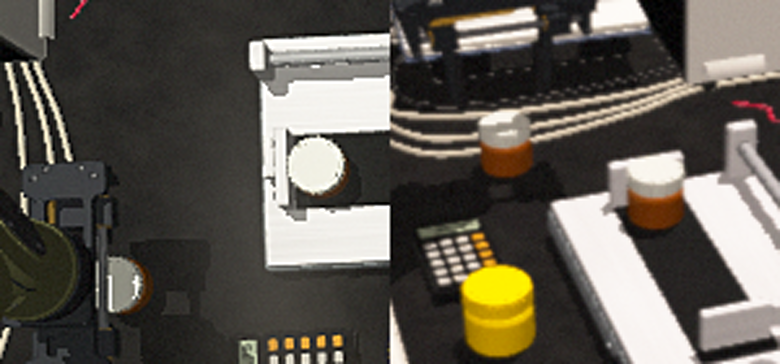

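The gripper is aligned with jar 2 (the top-view offset is parallax). Jar 1 stands upright at the stop. Descending.

Emit:
send_rows(
  rows=[
    [[0,0.1,1],0],
    [[0,0.1,3],0],
    [[0,0.1,5],0],
    [[0,0.1,6.8],0],
    [[0,0.1,7.5],0],
    [[0,0.1,7.5],0],
  ],
)

```text
clock: 22.3
eef_pos: [0.4269, 0.3157, 0.015]
ee_rot: [[-0.016, 1.0, -0.0], [1.0, 0.016, -0.0], [-0.0, -0.0, -1.0]]
contact_force: [-0.1, -0.6, 0.7]
grip_width: 0.798
finger_force: 0.0
```

Emit:
send_rows(
  rows=[
    [[0,0,0],0],
    [[0,0,0],0],
    [[0,0,0],0],
    [[0,0,0],0],
    [[0,0,0],0],
    [[0,0,0],0],
    [[0,0,0],0],
  ],
  grip=0.5,
)

```text
clock: 23.18
eef_pos: [0.4271, 0.316, 0.0157]
ee_rot: [[-0.016, 1.0, 0.0], [1.0, 0.016, 0.001], [0.001, 0.0, -1.0]]
contact_force: [-1.8, 0.0, 6.4]
grip_width: 0.582
finger_force: 30.5
```

Emit:
send_rows(
  rows=[
    [[0,0,-1],0],
    [[0,0,-4],0],
    [[0,0,-9],0],
    [[-1,0.4,-13],0],
    [[-4,1.5,-14],0],
    [[-9,3.4,-14],0],
    [[-14,5.3,-14],0],
    [[-19,7.2,-14],0],
    [[-23.5,8.8,-14],0],
    [[-25.1,9.4,-14],0],
  ],
)

```text
clock: 24.42
eef_pos: [0.5257, 0.0622, 0.1555]
ee_rot: [[-0.011, 1.0, 0.0], [1.0, 0.011, -0.002], [-0.002, 0.0, -1.0]]
contact_force: [-0.4, 0.2, -2.2]
grip_width: 0.584
finger_force: 30.5
```

Emit:
send_rows(
  rows=[
    [[0,0,1],0],
    [[0,0,3],0],
    [[0,0,5.5],0],
    [[0,0,8],0],
    [[0,0,9.3],0],
    [[0,0,9.5],0],
    [[0,0,9.5],0],
  ],
)

```text
clock: 25.3
eef_pos: [0.5253, 0.067, 0.0606]
ee_rot: [[-0.017, 1.0, 0.001], [1.0, 0.017, 0.0], [0.0, 0.001, -1.0]]
contact_force: [0.0, -0.1, -0.9]
grip_width: 0.579
finger_force: 30.5
```

Run:
```python
from h import *
s=readout.sense(); print(s["q"],s["contact_force"],tomove([.525,.066,.054]))
g=grab("side"); f=grab("top")
b=g["frame"][170:330,270:430]
cv2.imwrite("pics/c6.png",cv2.resize(b,None,fx=3,fy=3,interpolation=cv2.INTER_CUBIC)[:,:,::-1])
print(capfit(f,(.533,-.292),.056))
```

```text
[-12.1614  49.0498  -0.1427 113.7829   0.3043  17.1263 -11.5694] [ 0.0467 -0.0735 -0.8959] [-0.0996 -0.0278  0.6607]
(array([ 0.5329, -0.2918,  0.056 ]), 0.05655117034912109, 0.0590777596762014)
```

View pics/c6.png

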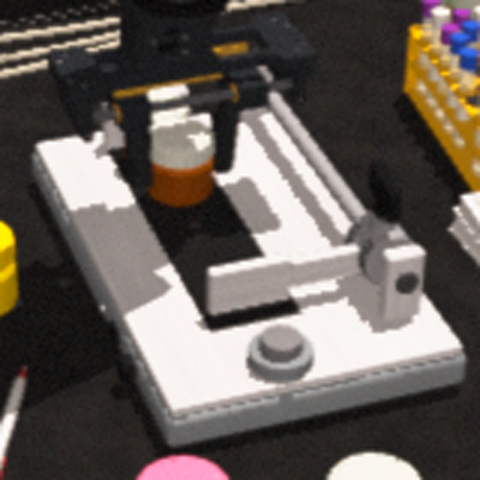

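Jar 2 hangs upright above the strip, clear of jar 1. Lowering it and closing the gap.

Emit:
send_rows(
  rows=[
    [[0,0,0.3],0],
    [[0,0,0.6],0],
    [[0,0,0.75],0],
    [[0,0,0.75],0],
    [[0.2,0,0.75],0],
    [[0.4,0,0.75],0],
    [[0.6,0,0.75],0],
    [[0.7,0,0.75],0],
    [[0.7,0,0.75],0],
  ],
)

```text
clock: 26.52
eef_pos: [0.5257, 0.071, 0.0537]
ee_rot: [[-0.014, 1.0, 0.002], [1.0, 0.014, -0.002], [-0.002, 0.002, -1.0]]
contact_force: [-0.3, -5.1, 8.6]
grip_width: 0.583
finger_force: 30.3
```

Emit:
send_rows(
  rows=[
    [[0.1,0,0],0],
    [[0.2,0,0],0],
    [[0.2,0,0],0],
  ],
)

```text
clock: 26.9
eef_pos: [0.5258, 0.0726, 0.0537]
ee_rot: [[-0.014, 1.0, 0.002], [1.0, 0.014, -0.003], [-0.003, 0.002, -1.0]]
contact_force: [0.8, -4.4, 8.8]
grip_width: 0.582
finger_force: 30.3
```

Emit:
send_rows(
  rows=[
    [[0,0,-0.15],0],
    [[0.1,0,-0.15],0],
    [[0.2,0,-0.15],0],
    [[0.2,0,-0.15],0],
  ],
)

```text
clock: 27.4
eef_pos: [0.5243, 0.0728, 0.0539]
ee_rot: [[-0.012, 1.0, -0.002], [1.0, 0.012, -0.005], [-0.005, -0.002, -1.0]]
contact_force: [0.5, -8.5, -0.8]
grip_width: 0.58
finger_force: 30.5
```

Emit:
send_rows(
  rows=[
    [[0.1,0,0],0],
    [[0.15,0,0],0],
    [[0.15,0,0],0],
  ],
)

```text
clock: 27.78
eef_pos: [0.5242, 0.0728, 0.054]
ee_rot: [[-0.011, 1.0, -0.002], [1.0, 0.011, -0.007], [-0.007, -0.002, -1.0]]
contact_force: [0.5, -12.0, -1.0]
grip_width: 0.585
finger_force: 30.5
```

Emit:
send_rows(
  rows=[
    [[-0.4,0,0.05],0],
    [[-0.4,0,0.1],0],
    [[-0.4,0,0.1],0],
  ],
)

```text
clock: 28.15
eef_pos: [0.5243, 0.0726, 0.0537]
ee_rot: [[-0.014, 1.0, -0.001], [1.0, 0.014, -0.002], [-0.002, -0.001, -1.0]]
contact_force: [-2.1, -5.3, 7.1]
grip_width: 0.585
finger_force: 30.3
```

Emit:
send_rows(
  rows=[
    [[0,0,0],0],
    [[0,0,0],0],
    [[0,0,0],0],
    [[0,0,0],0],
    [[0,0,0],0],
    [[0,0,-1],0],
    [[0,0,-4],0],
    [[0,0,-8],0],
    [[0,0,-12],0],
    [[0,0,-14],0],
  ],
  grip=0.1,
)

```text
clock: 29.4
eef_pos: [0.5257, 0.0749, 0.196]
ee_rot: [[-0.016, 1.0, 0.004], [1.0, 0.016, 0.001], [0.001, 0.004, -1.0]]
contact_force: [-0.5, -0.2, -0.7]
grip_width: 0.9
finger_force: 0.0
```

Run:
```python
from h import *
s=readout.sense(); print(s["eef_pos"],s["ee_rot"],s["q"],tomove([.533,-.292,.19]))
f=grab("top");print(capfit(f,(.533,-.292),.056))
for q in ((.524,.126),(.524,.074)):
    try: print(capfit(f,q,.088,25))
    except Exception as e: print(e)
```

```text
[0.5257 0.0749 0.196 ] [[-0.016   0.9999  0.0035]
 [ 0.9999  0.016   0.0008]
 [ 0.0007  0.0035 -1.    ]] [-13.2776  35.7785   0.3144 109.0894  -0.3164  34.9259 -11.8455] [-36.696    0.1376   0.5768]
(array([ 0.5329, -0.2918,  0.056 ]), 0.05655117034912109, 0.0590777596762014)
min() iterable argument is empty
(array([0.5671, 0.0386, 0.088 ]), 0.037027052945868916, 0.05370540175327035)
```

Emit:
send_rows(
  rows=[
    [[-2,0,0],0],
    [[-6,0,0],0],
    [[-11,0,0],0],
    [[-16,0,0],0],
    [[-21,0,0],0],
    [[-26,0,0],0],
    [[-31,0.1,0],0],
    [[-35,0.1,0],0],
    [[-36.7,0.1,0],0],
    [[-36.7,0.1,0],0],
  ],
)

```text
clock: 30.7
eef_pos: [0.5315, -0.2922, 0.1929]
ee_rot: [[-0.015, 1.0, -0.0], [1.0, 0.015, 0.001], [0.001, -0.0, -1.0]]
contact_force: [0.5, -0.1, 0.4]
grip_width: 0.9
finger_force: 0.0
```

Run:
```python
from h import *
s=readout.sense(); print(s["eef_pos"],s["q"],tomove([.533,-.292,.0145]))
f=grab("top","top7");g=grab("side")
a=f["frame"][160:290,215:475]; b=g["frame"][170:430,240:460]
a=cv2.resize(a,None,fx=1.7,fy=1.7,interpolation=cv2.INTER_CUBIC); b=cv2.resize(b,(330,390),interpolation=cv2.INTER_CUBIC)
im=np.zeros((390,780,3),np.uint8); im[:a.shape[0],:a.shape[1]]=a; im[:,450:]=b
cv2.imwrite("pics/c7.png",im[:,:,::-1])
for q in ((.524,.126),(.524,.074)):
    try: print(capfit(f,q,.088,25))
    except Exception as e: print(e)
```

```text
[ 0.5315 -0.2922  0.1929] [26.708  41.0768 -3.9682 95.8779  3.7817 43.2134 21.8156] [ 0.0103  0.1566 17.8382]
(array([0.5249, 0.1212, 0.088 ]), 0.12132433514262354, 0.12612571716308593)
(array([0.522 , 0.0749, 0.088 ]), 0.05038665061773256, 0.051799938290618186)
```

View pics/c7.png

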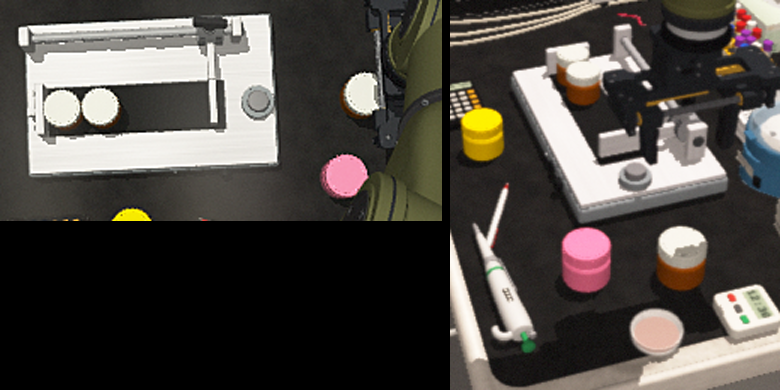

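Jars 1 and 2 stand in a closed row at crop (62,107) and (100,106). The large jar at (360,95) is where it was, clear of the pink one. Descending.

Emit:
send_rows(
  rows=[
    [[0,0.1,1.5],0],
    [[0,0.1,5],0],
    [[0,0.1,9],0],
    [[0,0.1,12.5],0],
    [[0,0.1,15],0],
    [[0,0.1,17],0],
    [[0,0.1,17.8],0],
    [[0,0.1,17.8],0],
  ],
)

```text
clock: 31.8
eef_pos: [0.5329, -0.2917, 0.015]
ee_rot: [[-0.017, 1.0, -0.0], [1.0, 0.017, 0.0], [0.0, -0.0, -1.0]]
contact_force: [0.4, 0.6, 0.8]
grip_width: 0.896
finger_force: 0.0
```

Emit:
send_rows(
  rows=[
    [[0,0,0],0],
    [[0,0,0],0],
    [[0,0,0],0],
    [[0,0,0],0],
    [[0,0,0],0],
    [[0,0,0],0],
    [[0,0,0],0],
  ],
  grip=0.45,
)

```text
clock: 32.67
eef_pos: [0.5337, -0.2924, 0.0161]
ee_rot: [[-0.016, 1.0, 0.002], [1.0, 0.016, -0.001], [-0.001, 0.002, -1.0]]
contact_force: [-0.3, -0.6, 6.6]
grip_width: 0.673
finger_force: 30.0
```

Emit:
send_rows(
  rows=[
    [[0,0,-1],0],
    [[0,0,-4],0],
    [[0,0,-9],0],
    [[1,0,-14],0],
    [[5,0,-15],0],
    [[10,-0.1,-15],0],
    [[16,-0.2,-15],0],
    [[22,-0.3,-15],0],
    [[27.5,-0.3,-15],0],
    [[29.8,-0.3,-15],0],
  ],
)

```text
clock: 33.92
eef_pos: [0.5241, 0.0104, 0.1653]
ee_rot: [[-0.022, 1.0, -0.001], [1.0, 0.022, 0.002], [0.002, -0.001, -1.0]]
contact_force: [0.2, -0.2, -1.9]
grip_width: 0.675
finger_force: 30.0
```

Emit:
send_rows(
  rows=[
    [[0,0,1],0],
    [[0,0,3],0],
    [[0,0,5.5],0],
    [[0,0,8],0],
    [[0,0,10],0],
    [[0,0,10.6],0],
    [[0,0,10.6],0],
  ],
)

```text
clock: 34.8
eef_pos: [0.5248, 0.0045, 0.059]
ee_rot: [[-0.015, 1.0, -0.001], [1.0, 0.015, -0.001], [-0.001, -0.001, -1.0]]
contact_force: [-0.0, 0.2, -0.8]
grip_width: 0.676
finger_force: 30.0
```

Run:
```python
from h import *
s=readout.sense(); print(s["contact_force"],tomove([.526,.006,.0541]))
f=grab("top");g=grab("side")
b=g["frame"][180:310,280:420]
cv2.imwrite("pics/c8.png",cv2.resize(b,None,fx=4,fy=4,interpolation=cv2.INTER_CUBIC)[:,:,::-1])
```

```text
[-0.0478  0.1944 -0.8452] [0.1455 0.1216 0.4885]
```

View pics/c8.png

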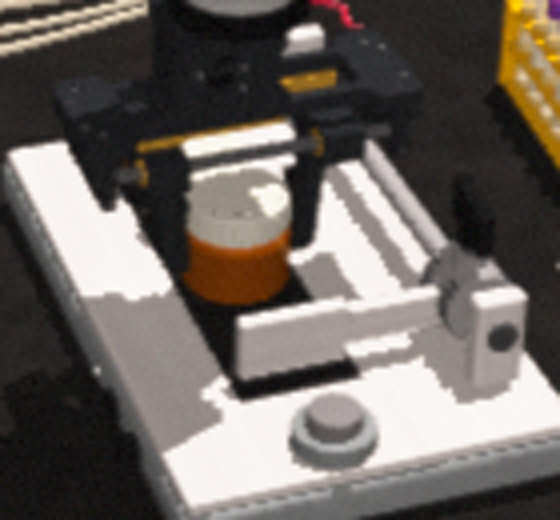

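The large jar hangs upright between jar 2 and the plate. Lowering it and closing the gap.

Emit:
send_rows(
  rows=[
    [[0,0.1,0.2],0],
    [[0,0.1,0.4],0],
    [[0.2,0.1,0.48],0],
    [[0.4,0.1,0.48],0],
    [[0.6,0.1,0.48],0],
    [[0.8,0.1,0.48],0],
    [[0.9,0.1,0.48],0],
    [[1.0,0.1,0.48],0],
    [[1.0,0.1,0.48],0],
  ],
)

```text
clock: 36.02
eef_pos: [0.5259, 0.0159, 0.0544]
ee_rot: [[-0.016, 1.0, 0.0], [1.0, 0.016, 0.0], [0.0, 0.0, -1.0]]
contact_force: [0.4, -0.1, -1.3]
grip_width: 0.674
finger_force: 30.0
```

Emit:
send_rows(
  rows=[
    [[0.1,0,0],0],
    [[0.2,0,0],0],
    [[0.2,0,0],0],
  ],
)

```text
clock: 36.4
eef_pos: [0.5258, 0.018, 0.0544]
ee_rot: [[-0.016, 1.0, -0.0], [1.0, 0.016, 0.0], [0.0, -0.0, -1.0]]
contact_force: [0.3, -0.0, -1.6]
grip_width: 0.67
finger_force: 30.0
```

Emit:
send_rows(
  rows=[
    [[0.1,0,0],0],
    [[0.2,0,0],0],
    [[0.2,0,0],0],
  ],
)

```text
clock: 36.78
eef_pos: [0.5258, 0.0191, 0.0544]
ee_rot: [[-0.016, 1.0, -0.0], [1.0, 0.016, -0.001], [-0.001, -0.0, -1.0]]
contact_force: [-0.8, -2.1, -0.9]
grip_width: 0.675
finger_force: 30.0
```

Emit:
send_rows(
  rows=[
    [[0.1,0,0],0],
    [[0.15,0,0],0],
    [[0.15,0,0],0],
  ],
)

```text
clock: 37.15
eef_pos: [0.5258, 0.0192, 0.0545]
ee_rot: [[-0.014, 1.0, -0.0], [1.0, 0.014, -0.002], [-0.002, -0.0, -1.0]]
contact_force: [-0.0, -5.5, -0.3]
grip_width: 0.673
finger_force: 30.0
```

Emit:
send_rows(
  rows=[
    [[-0.1,0,0.1],0],
    [[-0.1,0,0.12],0],
    [[-0.1,0,0.12],0],
  ],
)

```text
clock: 37.52
eef_pos: [0.5258, 0.0192, 0.054]
ee_rot: [[-0.015, 1.0, 0.0], [1.0, 0.015, -0.001], [-0.001, 0.0, -1.0]]
contact_force: [-1.7, -5.0, 7.5]
grip_width: 0.672
finger_force: 30.0
```

Emit:
send_rows(
  rows=[
    [[0,0,0],0],
    [[0,0,0],0],
    [[0,0,0],0],
    [[0,0,0],0],
    [[0,0,0],0],
    [[0,0,-1],0],
    [[0,0,-4],0],
    [[0,0,-8],0],
    [[0,0,-12],0],
    [[0,0,-14],0],
  ],
  grip=0.15,
)

```text
clock: 38.78
eef_pos: [0.5266, 0.0203, 0.196]
ee_rot: [[-0.016, 1.0, 0.004], [1.0, 0.016, 0.0], [0.0, 0.004, -1.0]]
contact_force: [1.2, -0.0, -0.6]
grip_width: 0.851
finger_force: 0.0
```

Run:
```python
from h import *
s=readout.sense(); print(s["eef_pos"],s["ee_rot"],tomove([.6285,-.079,.196]))
```

```text
[0.5266 0.0203 0.196 ] [[-0.0161  0.9999  0.0036]
 [ 0.9999  0.0161  0.0004]
 [ 0.0004  0.0036 -1.    ]] [-10.0974  10.0283   0.0327]
```

Emit:
send_rows(
  rows=[
    [[-1,1,0],0],
    [[-3.5,3.5,0],2],
    [[-6.5,6.5,0],4],
    [[-9,9,0],6],
    [[-10.1,10,0],6],
    [[-10.1,10,0],6],
  ],
)

```text
clock: 39.52
eef_pos: [0.627, -0.0798, 0.1922]
ee_rot: [[0.089, 0.996, -0.002], [0.996, -0.089, 0.0], [-0.0, -0.002, -1.0]]
contact_force: [-0.3, 0.2, 0.4]
grip_width: 0.85
finger_force: 0.0
```

Run:
```python
from h import *
s=readout.sense(); print(s["eef_pos"],s["ee_rot"],s["q"],tomove([.6285,-.079,.1015]))
f=grab("top");g=grab("side")
a=cv2.resize(f["frame"][150:280,215:395],None,fx=2.2,fy=2.2,interpolation=cv2.INTER_CUBIC);b=cv2.resize(g["frame"][180:310,280:420],None,fx=2.8,fy=2.8,interpolation=cv2.INTER_CUBIC)
im=np.zeros((364,792,3),np.uint8); im[:a.shape[0],:396]=a; im[:,400:]=b
cv2.imwrite("pics/c9.png",im[:,:,::-1])
```

```text
[ 0.627  -0.0798  0.1922] [[ 0.0892  0.996  -0.0016]
 [ 0.996  -0.0892  0.0001]
 [-0.0001 -0.0016 -1.    ]] [ 2.256  43.019   1.5002 91.3597 -1.4259 45.7325 -0.7681] [0.095  0.1546 9.0665]
```

View pics/c9.png

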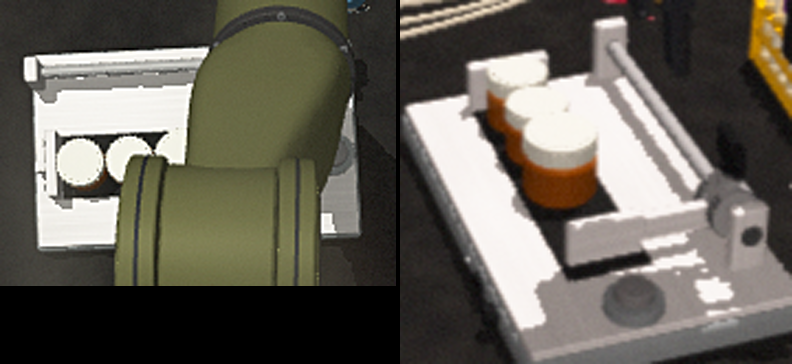

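All three jars stand upright in a closed row, and the plate is clear of the last one. Gripping the wing again.

Emit:
send_rows(
  rows=[
    [[0.1,0.1,1],0],
    [[0.1,0.1,3.5],0],
    [[0.1,0.1,6],0],
    [[0.1,0.1,8],0],
    [[0.1,0.1,9],0],
    [[0.1,0.1,9],0],
  ],
)

```text
clock: 40.38
eef_pos: [0.6279, -0.0775, 0.1026]
ee_rot: [[0.088, 0.996, -0.001], [0.996, -0.088, 0.0], [0.0, -0.002, -1.0]]
contact_force: [-0.2, -0.5, 1.0]
grip_width: 0.855
finger_force: 0.0
```

Emit:
send_rows(
  rows=[
    [[0,0,0],0],
    [[0,0,0],0],
    [[0,0,0],0],
    [[0,0,0],0],
    [[0,0,0],0],
    [[0,0,0],0],
    [[0,0,0],0],
    [[0,0,0],0],
    [[0,0,0],0],
  ],
  grip=1,
)

```text
clock: 41.5
eef_pos: [0.6283, -0.0781, 0.1032]
ee_rot: [[0.088, 0.996, -0.0], [0.996, -0.088, 0.0], [0.0, -0.0, -1.0]]
contact_force: [-1.5, -0.2, 0.9]
grip_width: 0.111
finger_force: 30.0
```

Emit:
send_rows(
  rows=[
    [[0.4,-0.04,0],0],
    [[1.2,-0.12,0],0],
    [[2,-0.21,0],0],
    [[2.8,-0.29,0],0],
    [[3.6,-0.37,0],0],
    [[4.4,-0.46,0],0],
    [[5,-0.52,0],0],
    [[5.4,-0.56,0],0],
    [[5.4,-0.56,0],0],
  ],
)

```text
clock: 42.62
eef_pos: [0.6275, -0.0225, 0.1032]
ee_rot: [[0.088, 0.996, -0.001], [0.996, -0.088, 0.001], [0.001, -0.001, -1.0]]
contact_force: [-3.0, 0.7, 2.0]
grip_width: 0.114
finger_force: 30.0
```

Run:
```python
from h import *
s=readout.sense(); print(s["eef_pos"],s["contact_force"])
f=grab("top");g=grab("side")
a=cv2.resize(f["frame"][150:280,215:345],(390,390),interpolation=cv2.INTER_CUBIC);b=cv2.resize(g["frame"][190:290,300:400],(390,390),interpolation=cv2.INTER_CUBIC)
cv2.imwrite("pics/c10.png",np.hstack([a,b])[:,:,::-1])
```

```text
[ 0.6275 -0.0225  0.1032] [-2.9712  0.7047  2.0369]
```

View pics/c10.png

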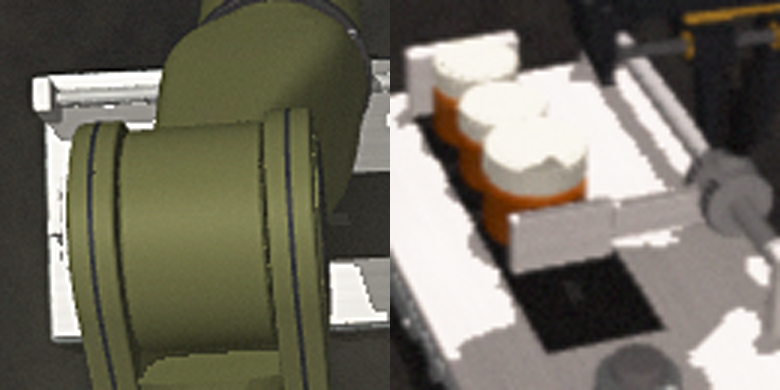

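The plate follows the wing and is now close behind the last jar. Creeping up with force checks.

Emit:
send_rows(
  rows=[
    [[0.2,-0.02,0],0],
    [[0.4,-0.04,0],0],
    [[0.5,-0.05,0],0],
    [[0.5,-0.05,0],0],
  ],
)

```text
clock: 43.22
eef_pos: [0.6274, -0.019, 0.1031]
ee_rot: [[0.088, 0.996, -0.001], [0.996, -0.088, -0.0], [-0.0, -0.001, -1.0]]
contact_force: [-3.1, -2.2, 2.5]
grip_width: 0.11
finger_force: 30.0
```

Emit:
send_rows(
  rows=[
    [[0.1,-0.01,0],0],
    [[0.2,-0.02,0],0],
    [[0.2,-0.02,0],0],
  ],
)

```text
clock: 43.6
eef_pos: [0.6274, -0.0165, 0.1031]
ee_rot: [[0.088, 0.996, -0.001], [0.996, -0.088, 0.0], [0.0, -0.001, -1.0]]
contact_force: [-4.9, -1.8, 2.6]
grip_width: 0.108
finger_force: 30.0
```

Emit:
send_rows(
  rows=[
    [[0.1,-0.01,0],0],
    [[0.1,-0.01,0],0],
    [[0.1,-0.01,0],0],
  ],
)

```text
clock: 43.98
eef_pos: [0.6274, -0.0156, 0.1032]
ee_rot: [[0.088, 0.996, -0.001], [0.996, -0.088, 0.0], [0.0, -0.001, -1.0]]
contact_force: [-5.5, -2.1, 2.3]
grip_width: 0.115
finger_force: 30.0
```

Emit:
send_rows(
  rows=[
    [[0.1,-0.01,0],0],
    [[0.1,-0.01,0],0],
    [[0.1,-0.01,0],0],
  ],
)

```text
clock: 44.35
eef_pos: [0.6273, -0.0149, 0.1031]
ee_rot: [[0.088, 0.996, -0.001], [0.996, -0.088, -0.0], [-0.0, -0.001, -1.0]]
contact_force: [-5.4, -2.2, 2.7]
grip_width: 0.111
finger_force: 30.0
```

Emit:
send_rows(
  rows=[
    [[0.1,-0.01,0],0],
    [[0.1,-0.01,0],0],
    [[0.1,-0.01,0],0],
  ],
)

```text
clock: 44.72
eef_pos: [0.6274, -0.0147, 0.1031]
ee_rot: [[0.089, 0.996, -0.0], [0.996, -0.089, -0.001], [-0.001, -0.0, -1.0]]
contact_force: [-4.9, -3.8, 2.7]
grip_width: 0.116
finger_force: 30.0
```

Emit:
send_rows(
  rows=[
    [[0.1,-0.01,0],0],
    [[0.1,-0.01,0],0],
    [[0.1,-0.01,0],0],
  ],
)

```text
clock: 45.1
eef_pos: [0.6273, -0.0147, 0.1031]
ee_rot: [[0.089, 0.996, -0.0], [0.996, -0.089, -0.002], [-0.002, -0.0, -1.0]]
contact_force: [-5.2, -4.7, 3.6]
grip_width: 0.111
finger_force: 30.0
```

Emit:
send_rows(
  rows=[
    [[0.1,-0.01,0],0],
    [[0.1,-0.01,0],0],
    [[0.1,-0.01,0],0],
  ],
)

```text
clock: 45.48
eef_pos: [0.6274, -0.0146, 0.1032]
ee_rot: [[0.09, 0.996, -0.0], [0.996, -0.09, -0.003], [-0.003, -0.0, -1.0]]
contact_force: [-4.1, -6.5, 2.5]
grip_width: 0.115
finger_force: 30.0
```

Emit:
send_rows(
  rows=[
    [[-0.1,-0.1,0],0],
    [[-0.15,-0.2,0],0],
    [[-0.15,-0.2,0],0],
  ],
)

```text
clock: 45.85
eef_pos: [0.6273, -0.0146, 0.1032]
ee_rot: [[0.089, 0.996, 0.004], [0.996, -0.089, -0.002], [-0.001, 0.004, -1.0]]
contact_force: [0.3, -5.1, -2.3]
grip_width: 0.113
finger_force: 30.0
```

Emit:
send_rows(
  rows=[
    [[0,0,0],8],
    [[0,0,0],16],
    [[0,0,0],25],
    [[0,0,0],34],
    [[0,0,0],43],
    [[0,0,0],52],
    [[0,0,0],61],
    [[0,0,0],70],
    [[0,0,0],78],
    [[0,0,0],84],
  ],
)

```text
clock: 47.1
eef_pos: [0.6271, -0.0146, 0.1032]
ee_rot: [[1.0, 0.013, 0.004], [0.013, -1.0, -0.003], [0.004, 0.003, -1.0]]
contact_force: [-0.1, -5.7, -0.8]
grip_width: 0.113
finger_force: 30.0
```

Emit:
send_rows(
  rows=[
    [[0,0,0],1.5],
    [[0,0,0],1.5],
  ],
)

```text
clock: 47.35
eef_pos: [0.6271, -0.0145, 0.1032]
ee_rot: [[1.0, -0.01, 0.004], [-0.01, -1.0, -0.003], [0.004, 0.003, -1.0]]
contact_force: [-1.1, -5.1, -2.1]
grip_width: 0.113
finger_force: 30.0
```

Run:
```python
from h import *
s=readout.sense(); print(s["eef_pos"],s["ee_rot"],s["contact_force"],s["wrist_torque"],s["q"])
```

```text
[ 0.6271 -0.0145  0.1032] [[ 0.9999 -0.0096  0.0038]
 [-0.0096 -0.9999 -0.0031]
 [ 0.0038  0.0031 -1.    ]] [-1.1072 -5.141  -2.0917] [-1.1098  0.3302  0.0017] [-16.0908  52.3454  24.6661  96.6228 -32.1352  37.9955 -64.7099]
```

Emit:
send_rows(
  rows=[
    [[0,0,0],0],
    [[0,0,0],0],
    [[0,0,0],0],
    [[0,0,0],0],
    [[0,0,-2],0],
    [[0,0,-5],0],
    [[0,0,-8],0],
    [[0,0,-9],0],
    [[0,0,-9],0],
  ],
  grip=0.4,
)

```text
clock: 48.48
eef_pos: [0.6256, -0.0129, 0.1933]
ee_rot: [[1.0, -0.01, 0.001], [-0.01, -1.0, 0.0], [0.001, -0.0, -1.0]]
contact_force: [0.3, -0.6, -0.3]
grip_width: 0.602
finger_force: 0.0
```

Run:
```python
from h import *
s=readout.sense(); print(s["eef_pos"],tomove([.5295,-.1435,.12]))
f=grab("top");g=grab("side")
a=cv2.resize(f["frame"][150:280,215:395],None,fx=2.2,fy=2.2,interpolation=cv2.INTER_CUBIC);b=cv2.resize(g["frame"][180:310,280:420],None,fx=2.8,fy=2.8,interpolation=cv2.INTER_CUBIC)
im=np.zeros((364,792,3),np.uint8); im[:a.shape[0],:396]=a; im[:,400:]=b
cv2.imwrite("pics/c11.png",im[:,:,::-1])
```

```text
[ 0.6256 -0.0129  0.1933] [-9.4878 13.1587  7.3173]
```

View pics/c11.png

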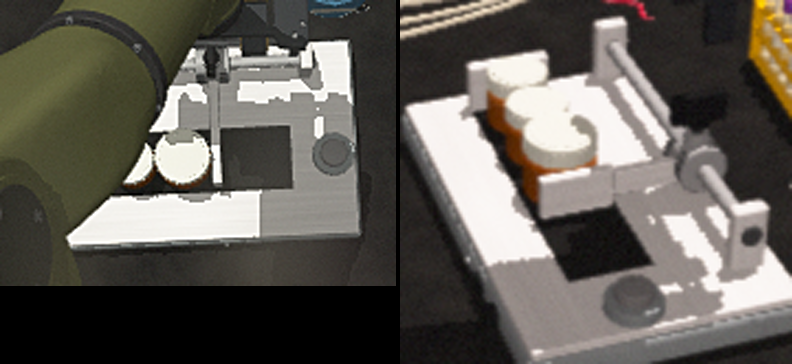

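The plate touches the last jar, all jars are upright, and the wing is back across the row. Next, the button at side crop (635,297).

Emit:
send_rows(
  rows=[
    [[-1,1.3,0],0],
    [[-3.5,5,0],0],
    [[-6.5,9,0],0],
    [[-9,12.5,0],0],
    [[-9.5,13.2,1],0],
    [[-9.5,13.2,4],0],
    [[-9.5,13.2,7],0],
    [[-9.5,13.2,10],0],
    [[-9.5,13.2,11.8],0],
    [[-9.5,13.2,12],0],
  ],
  grip=1,
)

```text
clock: 49.82
eef_pos: [0.528, -0.1433, 0.0714]
ee_rot: [[1.0, -0.009, -0.003], [-0.009, -1.0, 0.001], [-0.003, -0.001, -1.0]]
contact_force: [-0.3, -0.1, -0.3]
grip_width: 0.005
finger_force: 0.0
```

Run:
```python
from h import *
s=readout.sense(); print(s["eef_pos"],s["grip_width"])
g=grab("side"); print(ray(g,(363.9,284.5),.048))
b=g["frame"][230:320,310:420]
cv2.imwrite("pics/c12.png",cv2.resize(b,None,fx=5,fy=5,interpolation=cv2.INTER_CUBIC)[:,:,::-1])
```

```text
[ 0.528  -0.1433  0.0714] 0.005173137775495781
[ 0.5339 -0.137   0.048 ]
```

View pics/c12.png

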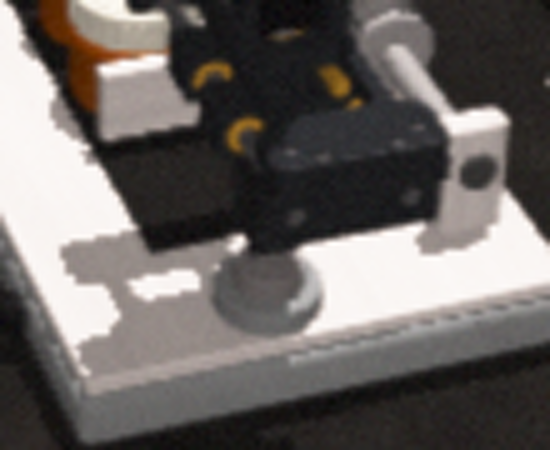

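The closed fingertips are above the button. Pressing in small steps.

Emit:
send_rows(
  rows=[
    [[0.1,0,0.5],0],
    [[0.1,0,1],0],
    [[0.1,0,1.5],0],
    [[0.1,0,1.8],0],
    [[0.1,0,1.8],0],
  ],
)

```text
clock: 50.5
eef_pos: [0.5305, -0.1441, 0.0554]
ee_rot: [[1.0, -0.01, 0.001], [-0.01, -1.0, 0.0], [0.001, -0.0, -1.0]]
contact_force: [0.4, 0.2, 3.9]
grip_width: 0.003
finger_force: 2.0
```

Emit:
send_rows(
  rows=[
    [[0,0,0.3],0],
    [[0,0,0.6],0],
    [[0,0,0.6],0],
  ],
)

```text
clock: 50.88
eef_pos: [0.5306, -0.1442, 0.0533]
ee_rot: [[1.0, -0.011, 0.003], [-0.011, -1.0, 0.002], [0.003, -0.002, -1.0]]
contact_force: [-6.5, 3.0, 42.2]
grip_width: 0.002
finger_force: 20.5
```

Emit:
send_rows(
  rows=[
    [[0,0,-0.5],0],
    [[0,0,-2],0],
    [[0,0,-5],0],
    [[0,0,-9],0],
    [[0,0,-12],0],
    [[0,4,-14],0],
    [[0,9,-14],0],
    [[0,14,-14],0],
    [[0,17,-14],0],
    [[0,17,-14],0],
  ],
)

```text
clock: 52.12
eef_pos: [0.5269, -0.3173, 0.1893]
ee_rot: [[1.0, -0.015, -0.001], [-0.015, -1.0, -0.002], [-0.001, 0.002, -1.0]]
contact_force: [0.2, 0.4, -0.4]
grip_width: 0.007
finger_force: 0.0
```

Run:
```python
from h import *
s=readout.sense(); print(s["eef_pos"],s["contact_force"])
f=grab("top");g=grab("side")
for n,q,h in (("m1",(.523,.126),.088),("m2",(.523,.074),.088),("L",(.525,.018),.094)):
    try: print(n,capfit(f,q,h,25))
    except Exception as e: print(n,e)
a=cv2.resize(f["frame"][150:280,200:480],None,fx=1.4,fy=1.4,interpolation=cv2.INTER_CUBIC);b=cv2.resize(g["frame"][150:280,230:430],None,fx=2,fy=2,interpolation=cv2.INTER_CUBIC)
im=np.zeros((300,800,3),np.uint8); im[:a.shape[0],:392]=a; im[:260,400:]=b
cv2.imwrite("pics/c13.png",im[:,:,::-1])
```

```text
[ 0.5269 -0.3173  0.1893] [ 0.1862  0.4046 -0.3547]
m1 (array([0.5249, 0.1212, 0.088 ]), 0.12132433514262354, 0.12612571716308593)
m2 (array([0.522 , 0.0753, 0.088 ]), 0.05061158912126408, 0.05091600196306095)
L (array([0.5494, 0.0182, 0.094 ]), 0.0970156381296557, 0.11150600522063499)
```

View pics/c13.png

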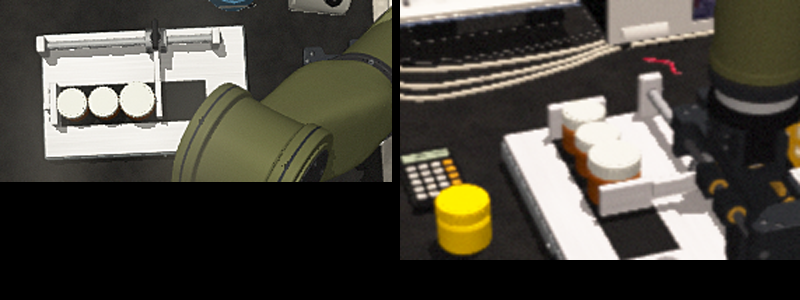

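The top view shows the three jars in a closed row from the stop at crop (72,102) to the plate at (158,90), all upright. The wing is across the row and the arm is clear. Handing in.

```bash
python3 -c "
from bench import r
print(r.finish_job())"
```

```text
the job is handed in; nothing more can be done
None
```

The three amber jars stand clamped in a closed row against the stop, the set screw is tight again and the start button was pressed; the job was handed in at about 52 s, and the one doubt is that the wrist force reached about 42 N with only the fingertips on the button, just above the 40 N limit for the gripper's body.

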